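Refit the louvre on the cellar floodlight

ROBOT

A 6-joint arm with a two-finger parallel gripper is mounted at the origin on the work surface. World frame = base frame: x ahead of the robot, y to its left, z up, the work surface at z = 0. Lengths are in mm, angles in degrees, forces in N, time in s.
With the tool pointing down it reaches from about 300 to 850 mm from the base axis. Payload 4.2 kg.
Tool frame: the origin (TCP) lies midway between the tips of the shut fingers; the grasp point (between the pads) lies 19 mm behind it; z points along the fingers, y is the line along which they close (so a half turn about z gives the same grasp; the last joint's range is limited). The gripper opens to 91 mm and grips with 3 to 60 N. Pads are 32 mm wide; open, the fingers measure 118 mm over their backs; the gripper's body (76 mm by 178 mm) begins 60 mm behind the grasp point.
Start: joints at [-75.86, 18.312, 89.639, -0, 72.044, -1.146], TCP at [151.6, -554.674, 192.176] pointing down, gripper open.
Joint ranges: [-177.97, 177.97], [-48.28, 115.42], [12.27, 149.76], [-77.06, 257.06], [2.81, 150.46], [-146.56, 146.56]. Speed limits (degrees/s): [147.25, 147.25, 180, 180, 180, 180].

INTERFACE

Orientations are given as [roll, pitch, yaw] about the fixed x, y, z axes, in that order (R = Rz(yaw) Ry(pitch) Rx(roll)).
In Python, from workcell import env gives the robot as it stands.
- The arm moves only by the tool send_rows, never from a script. Its argument "steps" is a list that holds one entry, the list of rows, each a list of 5 numbers: the shift along the tool's x, y, z scaled (see below), then the turn about the tool's z scaled (see below), then the opening, from 0 (shut) to 1 (fully open). In form: [[[dx, dy, dz, yaw, fingers], ...]]. A call has 1 to 5 rows; each row shifts and turns the commanded pose from where the row before left it, along the tool's axes as they then stand; what a row does not reach is not made up. The controller multiplies each number of a shift by 0.04 m and each number of a turn by 0.12 rad. A row lasts 1/12 s, in which the tool goes at most 41.7 mm and 7.16 degrees, less where a joint would pass 70% of its speed; a pose out of reach is approached as far as the arm can. A call with a number of a shift or a turn outside -1 to 1 is refused whole. A call with a gripper value outside its range is refused whole. The fingers move at their own pace and stop on an object; "squeeze" is the grip in N (left out, the last holds). Time passes only in rows, so rows that do not move let the fingers close. It gives the time, the measured TCP pose, the force, the opening and the grip force at its end, in the units of the state.
- env.state(): the state, without advancing time (a new reading comes with each control period).
- env.grab_frame(name): name is "scene" or "top" or "wrist"; returns a dict with "pixels" (420x560x3 uint8, red, green, blue), "depth" (420x560 float32, mm along the optical axis (not along the pixel's ray), 0 where there is no reading), "intrinsics" (3x3 intrinsics, pixels), "cam_to_world" (4x4, takes a point from camera to world coordinates). Camera axes: x right, y down, z forward; pixel columns grow to the right and rows downward; lengths in mm; the calibration is good to about 2 mm. A picture is of the moment at which its call begins.
- env.job_done(): hands the job in; it is judged then, once.
The state is a dict: "time_s": time; "qpos": joint angles; "qvel": joint speeds; "effort": joint torques, N m; "ee_pos": TCP position; "ee_rot": TCP orientation; "force": force on the tool from outside, world axes, zero at the start; "torque": the same for the moment, N m; "gripper_width": finger opening in mm; "gripper_force": force on a finger pad.
Only numpy, scipy, OpenCV 4.12 (cv2) and the standard library are available. Lean on these libraries where they do the work, as an engineer would, in place of code of your own. Each camera call takes 0.05 s, during which the arm holds its last target. There are 200 camera calls.

TASK

Put the anti-glare louvre back on the tilted floodlight: lower it over the two locating pins until it lies flush on the lamp's face, its keeper on the lower edge by the latch. Then swing the latch fully home under the keeper and let go. Leave the other things on the counter where they stand.

Things in the scene. Friction and masses are not known exactly. Their poses are not given: they have to be found in the camera images.
- head: Head of the floodlight: a grey metal box 210 x 222 x 40 mm in a low steel yoke fixed to the counter. Its flat face looks up and towards the robot, normal 28 degrees from vertical. Origin: on the face, 115 mm above the counter. x up the slope (away from the robot), y across it (level), z the outward normal. The face spans x -115 to 95, y -111 to 111 mm.
- pins_mid (a point): Nominal middle between the two steel locating pins, on the face (the head's origin; frame as the head). Pins 12 mm thick stand 21 mm out along z, tapered to 7.6 mm over the last 7 mm, at y +75 and -75 mm. Their common bar is clamped (holds 80 N) anywhere from x -12 to +12 mm: both pins share this shift, which this point does not show: find it by touch or by eye.
- louvre: Anti-glare louvre: dark steel plate 130 (x) x 180 (y) x 10 mm, about 0.5 kg, flat on the counter, blade up. Origin: centre of its underside, z up. Round through holes, 15 mm with 1 mm chamfers, at x 0, y +75 and -75 mm. Two slatted windows within its thickness. Seated, its axes lie along the head's; on the counter its x is within 0.5 rad of world x.
- blade (a point): Middle of the louvre's grip, an upright blade along the louvre's y: 8 mm thick in x, 90 mm long in y, rising from the plate's top (10 mm) to 59 mm above its underside. This point is 42 mm above the underside, over the louvre's origin.
- keeper (a point): Mouth of the keeper, a hooked lug on the louvre's -x edge, at (-57, 4, 16) mm in the louvre's frame: post at y 9.5 to 17.5 mm, lip over y -0.5 to 17.5 mm with underside 22 and top 26 mm above the plate's underside; 10 mm long in x, open to -y. With the louvre seated it is on the lower edge; the latch arm swings in under the lip from the -y side.
- latch (a joint): Latch angle (rad): 0 closed (arm points up the slope, along the head's +x, under the keeper's lip, against its stop); 1.55 to 1.9 at the start, open (arm roughly along the head's -y, clear of the plate's place). Opening turns it from the head's +x towards its -y. Steel arm 14 mm wide, 6 mm thick, underside 12 mm above the face. It stays where left; about 1 N at the knob moves it.
- latch_pivot (a point): Latch pivot, on the lamp's face at (-95, 0, 0) mm in the head's frame; axis parallel to the head's z.
- latch_knob (a point): Grip point of the latch's knob: an upright round steel post, 12 mm thick, at the arm's end 63 mm from the pivot, parallel to the head's z. It rises from the arm to 60 mm above the face; this point is on its axis, 48 mm above the face.
- bottle_a: Bystander: tall green wine bottle, 74 mm across, 290 mm high; origin at the centre of its underside.
- bottle_b: Bystander: tall amber wine bottle, 74 mm across, 290 mm high; origin at the centre of its underside.
- spittoon: Bystander: open steel pot, about 130 mm across, 100 mm high; origin at the centre of its underside.
- beaker: Bystander: white ceramic tasting cup, 70 mm across, 85 mm high; origin at the centre of its underside.
- stopper: Bystander: large cork stopper, 52 mm across, 48 mm high; origin at the centre of its underside.
- corktray: Bystander: low open wooden tray, 110 x 160 x 45 mm; origin at the centre of its underside.
- screwdriver: Bystander: screwdriver lying on the counter, 190 mm long; origin under its middle.
Things that resemble listed ones, but are neither listed nor needed, are in the scene too. What is shaped like the louvre but pink is not meant.

How it is judged (in metres and radians):
On the way, in this order (a step that is already met when the one before it is completed fails the run):
1. the louvre lies flush on the lamp's face over both pins, keeper on the lower edge, with the latch still open (z of louvre in the frame of head between -0.003 and 0.003 m and angle between the z axis of louvre and the z axis of head, either way round below 0.04 rad and angle between the x axis of louvre and the x axis of head, either way round below 0.06 rad and x of louvre in the frame of head between -0.017 and 0.017 m and y of louvre in the frame of head between -0.005 and 0.005 m and x of keeper in the frame of head below -0.03 m and value of joint latch above 0.7 rad), for 0.2 s.
2. the latch is swung home under the keeper, the louvre still flush (z of louvre in the frame of head between -0.003 and 0.003 m and angle between the z axis of louvre and the z axis of head, either way round below 0.04 rad and angle between the x axis of louvre and the x axis of head, either way round below 0.06 rad and x of louvre in the frame of head between -0.017 and 0.017 m and y of louvre in the frame of head between -0.005 and 0.005 m and x of keeper in the frame of head below -0.03 m and value of joint latch below 0.09 rad), for 0.2 s.
At the end, for the whole second after the job is handed in: Louvre flush on the lamp's face over both pins (within 3 mm, 0.04 rad of parallel, turned under 0.06 rad, within 17 mm of the middle along the slope and 5 mm across), keeper on the lower edge; latch closed to under 0.09 rad; louvre at rest (all of step 2 and linear speed of louvre below 0.02 m/s); the robot touches nothing.
It fails at once if a bystander is moved by more than 30 mm or tipped over (distance of any of bottle_a, bottle_b, spittoon, beaker, stopper, corktray, screwdriver from where it was at the start of the episode above 0.03 m or angle between any of bottle_a, bottle_b, spittoon, beaker, stopper, corktray's own z axis and vertical above 0.5 rad).
It also fails if it takes over 67 s, if anything falls off the work surface, if the arm or the gripper's body presses on something with over 40 N, if the wrist force passes 120 N, or if a joint passes its speed limit or range.

## Working session

There is one attempt and no reset: what is moved stays moved. The work goes in short steps, Python scripts to look and compute and a tool call to move; the robot and the scene stay as the last step left them, time stands still between calls to the robot, and variables do not carry over. Pictures are saved under pics/ and viewed, at most 10 in all, crops included, and the job is handed in when it is done.

Besides the shell and the picture viewer there is one more tool, called as name(argument=value, ...), one argument or row to a line, values as JSON. send_rows: Moves the arm, as the interface text tells. Shifts and turns lie within -1 to 1; 1 stands for 0.04 m of shift or 0.12 rad of turn. Its arguments: {"type":"object","properties":{"steps":{"type":"array"},"squeeze":{"type":"number"}},"required":["steps"]}

```bash
ls; mkdir -p pics; cat > h.py <<'E'
import numpy as np, cv2, pickle
from workcell import env
def grab(n,tag):
    f=env.grab_frame(n); pickle.dump({k:np.array(f[k]) for k in ("pixels","depth","intrinsics","cam_to_world")},open(f'pics/{tag}.pkl','wb'))
    cv2.imwrite(f'pics/{tag}.png',np.array(f["pixels"])[:,:,::-1]); return f
def load(tag): return pickle.load(open(f'pics/{tag}.pkl','rb'))
def pts(f):
    K=f["intrinsics"];T=f["cam_to_world"];d=f["depth"].astype(float);v,u=np.indices(d.shape)
    P=np.stack([(u-K[0,2])/K[0,0]*d,(v-K[1,2])/K[1,1]*d,d],-1)
    return P@T[:3,:3].T+T[:3,3]
def ray(f,u,v):
    K=f["intrinsics"];T=f["cam_to_world"];r=T[:3,:3]@np.array([(u-K[0,2])/K[0,0],(v-K[1,2])/K[1,1],1]);return T[:3,3],r
def onplane(f,u,v,z):
    o,r=ray(f,u,v);return o+r*(z-o[2])/r[2]
def proj(f,p):
    K=f["intrinsics"];T=f["cam_to_world"];c=T[:3,:3].T@(np.asarray(p,float)-T[:3,3]);return (K@c/c[2])[:2]
E
python3 - <<'E'
from h import *
print(env.state())
a=grab("scene","s0");b=grab("top","t0")
for f in(a,b):print(np.round(f["cam_to_world"],2).tolist(),f["intrinsics"][0])
E
```

```text
pics
{'time_s': 0.0, 'qpos': array([-7.58606363e+01,  1.83525575e+01,  8.97058225e+01, -1.26711209e-03,
        7.20442215e+01, -1.14526598e+00]), 'qvel': array([-0.01005194, -0.05932157,  0.02738765,  0.09482151,  0.08760485,
        0.03696493]), 'effort': array([-6.85918531e-04, -4.12465131e+01, -2.31970382e+01,  7.26385647e-02,
        4.55761829e-02, -1.56778574e-04]), 'ee_pos': array([ 151.44564037, -554.13589634,  191.31508892]), 'ee_rot': array([-1.79897395e+02, -8.46273076e-04,  1.52850206e+01]), 'force': array([-0.70177595,  0.025134  ,  1.05342695]), 'torque': array([-0.02689124, -0.02496192,  0.0028743 ]), 'gripper_force': 0.0, 'gripper_width': 91.21269712923151}
[[0.1, 0.77, -0.63, 1161.68], [1.0, -0.07, 0.06, -48.24], [0.0, -0.63, -0.78, 921.27], [0.0, 0.0, 0.0, 1.0]] [398.09832629   0.         278.38598709]
[[-0.01, -1.0, 0.09, 371.6], [-1.0, 0.01, 0.0, 7.91], [-0.0, -0.09, -1.0, 1571.59], [0.0, 0.0, 0.0, 1.0]] [519.91023327   0.         277.82413693]
```

View pics/s0.png

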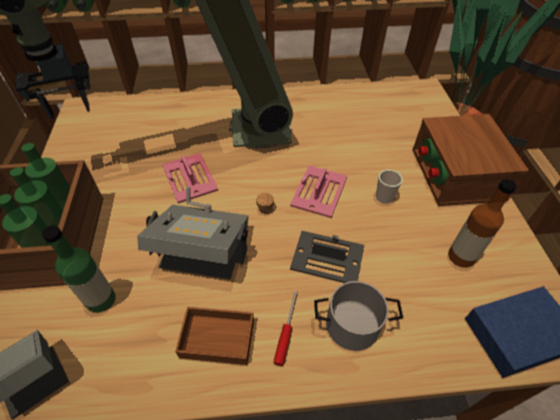

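View pics/t0.png

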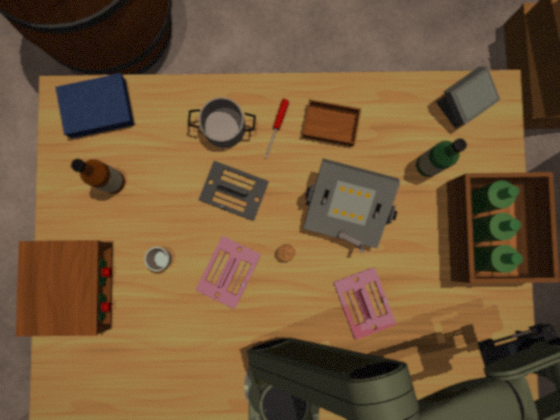

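```bash
python3 - <<'E'
from h import *
for n,(u0,u1,v0,v1) in(("t0",(190,280,150,230)),("s0",(280,375,225,290))):
    f=load(n);P=pts(f);px=f["pixels"].astype(int)
    m=np.zeros(P.shape[:2],bool);m[v0:v1,u0:u1]=1
    m&=(f["depth"]>0)
    z=P[...,2]
    pl=m&(z>5)&(z<14)&(px.max(-1)<110);b=m&(z>45)&(z<70);k=m&(z>18)&(z<32)&(px.max(-1)<110)
    for nm,q in(("plate",pl),("blade",b),("keep",k)):
        Q=P[q]
        if len(Q)<5: print(n,nm,len(Q));continue
        r=cv2.minAreaRect(Q[:,:2].astype(np.float32)); print(n,nm,len(Q),Q.mean(0).round(1),np.round(r[0],1),np.round(r[1],1),round(r[2],1), np.median(Q[:,2]).round(1))
# head
for n,(u0,u1,v0,v1) in(("t0",(295,405,150,260)),("s0",(130,255,185,280))):
    f=load(n);P=pts(f);m=np.zeros(P.shape[:2],bool);m[v0:v1,u0:u1]=1;m&=P[...,2]>60
    Q=P[m];best=(0,)
    rng=np.random.default_rng(0)
    for _ in range(400):
        a,b,c=Q[rng.integers(len(Q),size=3)];nn=np.cross(b-a,c-a);l=np.linalg.norm(nn)
        if l<1e-6:continue
        nn/=l; 
        if nn[2]<.7:continue
        s=(abs((Q-a)@nn)<2).sum()
        if s>best[0]:best=(s,nn,a)
    s,nn,a=best;I=Q[abs((Q-a)@nn)<2.5];c=I.mean(0);nn=np.linalg.svd(I-c)[2][2];nn*=np.sign(nn[2])
    print(n,s,len(Q),"normal",nn.round(4),np.degrees(np.arccos(nn[2])),"yaw of up-slope",np.degrees(np.arctan2(-nn[1],-nn[0])))
    ux=np.array([-nn[0],-nn[1],0]);ux/=np.linalg.norm(ux);ux=ux*nn[2]+np.array([0,0,1])*np.hypot(nn[0],nn[1]);uy=np.cross(nn,ux)
    L=np.stack([(I-c)@ux,(I-c)@uy],1);r=cv2.minAreaRect(L.astype(np.float32));print("rect",np.round(r[0],1),np.round(r[1],1),r[2])
    lo,hi=np.percentile(L,[.5,99.5],0);print(lo,hi)
    print("z=115 x:", (115-c[2])/ux[2], "c",c.round(1))
    D=(Q-c)@nn; H=Q[(D>6)&(D<70)];print("raised",len(H));
    for h in H[::max(1,len(H)//25)]: print(((h-c)@ux).round(1),((h-c)@uy).round(1),((h-c)@nn).round(1))
E
python3 - <<'E'
import sys;sys.path.insert(0,'.')
import os;os.chdir('.')
from h import *
a=load('t0')["pixels"][145:265,185:405,::-1];b=load('s0')["pixels"][180:290,130:380,::-1]
a=cv2.resize(a,None,fx=3,fy=3,interpolation=cv2.INTER_CUBIC);cv2.imwrite('pics/c0.png',a)
E
```

```text
t0 plate 1241 [580.5 141.    9.5] [596.7 142.6] [189.1 159.7] 68.5 9.5
t0 blade 96 [580.6 143.1  57.4] [581.6 144. ] [89.8  8.8] 68.3 58.1
t0 keep 42 [553.8 158.1  23.8] [559.8 152.6] [170.9  78.5] 64.1 23.7
s0 plate 1688 [587.2 141.6  10.6] [582.3 143.8] [178.4 132.7] 68.8 10.8
s0 blade 197 [589.  145.1  56.4] [631.4 164.9] [173.4  65.3] 23.8 57.7
s0 keep 123 [576.1 148.4  25.6] [556.5 155.4] [87.8 69. ] 67.7 25.7
t0 2578 6062 normal [-0.4585  0.1193  0.8806] 28.279897862623226 yaw of up-slope -14.586661173633598
rect [-6.9 -0.5] [260.1 211. ] 88.76127624511719
[-108.83662352 -119.27916845] [ 97.48987508 118.68836269]
z=115 x: 3.114149846216997 c [ 525.4 -195.1  113.5]
raised 445
88.3 15.5 7.6
38.7 56.1 7.4
61.7 -90.8 7.1
29.0 -12.2 7.4
-3.0 77.0 9.3
36.1 -84.2 8.5
-9.8 72.0 20.1
-3.5 -38.5 9.5
-5.3 -78.8 16.8
-13.4 -72.6 16.3
-30.9 -40.4 10.4
-38.3 -42.6 6.7
-21.6 -118.4 12.7
-43.7 -105.2 6.9
-85.2 0.2 7.4
-84.8 0.3 22.0
-94.9 6.4 17.9
-91.2 -13.1 21.3
-92.7 -22.3 19.6
-95.5 -34.9 13.6
-99.9 -24.2 24.0
-102.0 -39.6 17.7
-103.8 -51.9 14.0
-104.2 -76.0 6.3
-100.5 -59.2 36.1
-98.7 -60.8 58.1
-110.2 -58.2 62.2
s0 2970 5112 normal [-0.4511  0.1261  0.8835] 27.927144712919294 yaw of up-slope -15.61462567554799
rect [-14.8  -2.2] [212.8 263.9] 0.011493178084492683
[-117.26675438 -118.95818343] [ 90.55591188 119.9757569 ]
z=115 x: -8.924762234002989 c [ 533.2 -196.3  119.2]
raised 292
-113.3 -67.9 59.9
-110.1 -58.2 56.5
-117.9 -58.2 48.0
-109.4 -66.6 40.9
-108.5 -63.4 35.8
-108.6 -60.6 30.2
-110.7 -58.5 23.8
-112.5 -56.3 17.4
-105.4 -50.8 17.9
-104.9 -53.5 14.7
-109.6 -20.6 17.7
-99.4 -20.0 18.8
-101.1 -32.0 13.4
-97.5 0.6 19.6
-92.5 2.2 18.8
-94.7 -6.9 10.7
-93.4 2.1 9.5
-95.0 7.3 6.7
-14.9 -76.1 21.0
-14.7 -122.5 8.4
-9.2 -119.9 8.3
-12.8 -72.8 11.1
-17.1 74.0 20.6
-8.4 74.0 16.0
-20.1 115.1 14.4
-10.3 71.2 6.4
-10.2 115.3 7.8
```

View pics/c0.png

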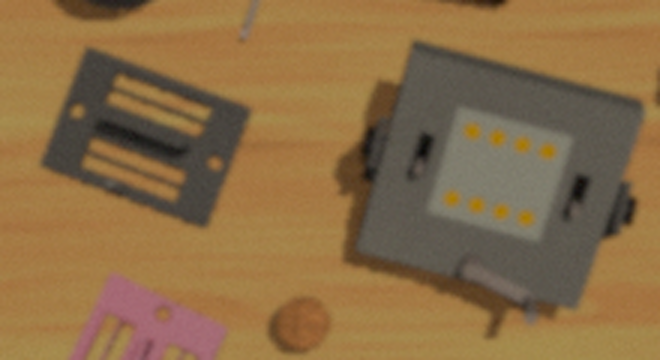

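send_rows(
  steps=[
    [[0, 0, -1, -1, 1], [0, 0, -1, -1, 1], [0, 0, 0, -1, 1], [0, 0, 0, -1, 1], [0, 0, 0, -1, 0.6]],
  ],
)

```text
time_s: 0.52
ee_pos: [151.6, -554.7, 272.6]
ee_rot: [180.0, 0.0, 50.0]
force: [-0.4, -0.4, 0.0]
gripper_width: 86.7
gripper_force: 0.0
```

send_rows(
  steps=[
    [[0, 0, 0, -1, 0.6], [0, 0, 0, -1, 0.6], [0, 0, 0, -1, 0.6], [0, 0, 0, -0.7, 0.6], [0, 0, 0, 0, 0.6]],
  ],
)

```text
time_s: 0.93
ee_pos: [151.5, -554.4, 271.7]
ee_rot: [-180.0, -0.0, 75.2]
force: [0.9, 0.7, 0.1]
gripper_width: 55.4
gripper_force: 0.0
```

```bash
cat >> h.py <<'E'
def go(x,y,z=None,yaw=None):
    s=env.state();p=s["ee_pos"];w=np.radians(s["ee_rot"][2]);d=np.array([x,y])-p[:2]
    print("t",round(s["time_s"],2),"pos",p.round(1),"rot",s["ee_rot"].round(2),"F",s["force"].round(1),"grip",round(s["gripper_width"],1),round(s["gripper_force"],1))
    print("units dx,dy,dz:",np.round([(d@[np.cos(w),np.sin(w)])/40,(d@[np.sin(w),-np.cos(w)])/40,0 if z is None else (p[2]-z)/40],3),"yaw",None if yaw is None else round(np.radians(s["ee_rot"][2]-yaw)/.12,3))
E
python3 -c "
from h import *
go(440,-180,290,75)"
```

```text
t 0.93 pos [ 151.5 -554.4  271.7] rot [-1.7997e+02 -5.0000e-02  7.5170e+01] F [0.9 0.7 0.1] grip 55.4 0.0
units dx,dy,dz: [10.895  4.577 -0.458] yaw 0.025
```

send_rows(
  steps=[
    [[0.91, 0.38, -0.04, 0, 0.6], [0.91, 0.38, -0.04, 0, 0.6], [0.91, 0.38, -0.04, 0, 0.6], [0.91, 0.38, -0.04, 0, 0.6], [0.91, 0.38, -0.04, 0, 0.6]],
  ],
)

```text
time_s: 1.35
ee_pos: [272.4, -396.6, 280.0]
ee_rot: [-180.0, -0.0, 74.9]
force: [1.1, 0.0, -0.7]
gripper_width: 55.1
gripper_force: 0.0
```

send_rows(
  steps=[
    [[0.91, 0.38, -0.04, 0, 0.6], [0.91, 0.38, -0.04, 0, 0.6], [0.91, 0.38, -0.04, 0, 0.6], [0.91, 0.38, -0.04, 0, 0.6], [0.91, 0.38, -0.04, 0, 0.6]],
  ],
)

```text
time_s: 1.77
ee_pos: [392.7, -240.2, 288.2]
ee_rot: [180.0, 0.0, 74.9]
force: [1.3, -0.8, -0.3]
gripper_width: 54.9
gripper_force: 0.0
```

send_rows(
  steps=[
    [[0.91, 0.38, -0.04, 0, 0.6], [0.91, 0.38, -0.04, 0, 0.6], [0, 0, 0, 0, 0.6], [0, 0, 0, 0, 0.6]],
  ],
)

```text
time_s: 2.1
ee_pos: [440.9, -177.9, 291.0]
ee_rot: [-180.0, 0.0, 75.2]
force: [0.3, 0.0, -0.3]
gripper_width: 54.9
gripper_force: 0.0
```

```bash
python3 -c "
from h import *
f=grab('wrist','w1');print(f['cam_to_world'].round(2).tolist(),f['intrinsics'][0])
go(582,144,290,68.4)
for p in ([528,-195.8,115],): print(proj(f,p))"
```

```text
[[0.97, -0.25, -0.06, 457.74], [-0.25, -0.94, -0.23, -113.39], [-0.0, 0.24, -0.97, 482.82], [0.0, 0.0, 0.0, 1.0]] [322.6615086   0.        279.5696221]
t 2.15 pos [ 440.1 -179.   291. ] rot [-1.7994e+02  4.0000e-02  7.5130e+01] F [-0.3  0.1  0.5] grip 54.9 0.0
units dx,dy,dz: [8.716 1.357 0.025] yaw 0.979
[357.08596204 182.93042015]
```

View pics/w1.png

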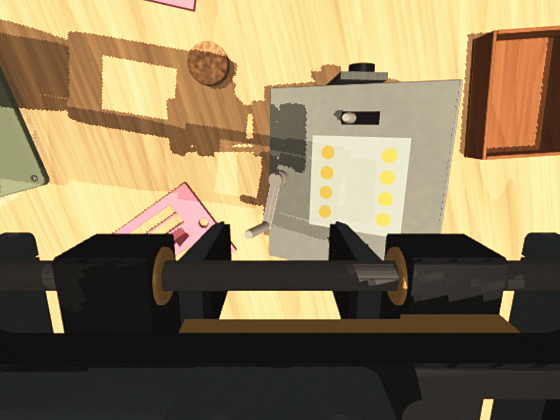

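```bash
python3 - <<'E'
from h import *
f=load('w1');P=pts(f);m=np.zeros(P.shape[:2],bool);m[80:215,275:455]=1
Q=P[m];rng=np.random.default_rng(0);n0=np.array([-.455,.122,.882]);n0/=np.linalg.norm(n0)
d=Q@n0;h=np.histogram(d,bins=200);k=h[0].argmax();I=Q[abs(d-h[1][k])<5]
for _ in range(4):
    c=I.mean(0);n=np.linalg.svd(I-c)[2][2];n*=np.sign(n[2]);I=Q[abs((Q-c)@n)<2]
ux=np.array([-n[0],-n[1],0]);ux/=np.linalg.norm(ux);print("n",n,np.degrees(np.arccos(n[2])),"yaw",np.degrees(np.arctan2(ux[1],ux[0])))
yaw=np.arctan2(ux[1],ux[0]);ux=ux*n[2]+np.array([0,0,1])*np.hypot(n[0],n[1]);uy=np.cross(n,ux)
L=np.stack([(I-c)@ux,(I-c)@uy],1);r=cv2.minAreaRect(L.astype(np.float32));print(np.round(r[0],1),np.round(r[1],1),r[2],np.percentile(L,[.3,99.7],0).round(1),"z115 at",(115-c[2])/ux[2],c)
def on(u,v,off=0):
    o,r=ray(f,u,v);t=((c-o)@n+off)/(r@n);return o+t*r
px=f["pixels"].astype(int).max(-1)
# edges via intensity rows: head left & right edge, slot extents
def loc(p):return np.round([(p-c)@ux,(p-c)@uy,(p-c)@n],1)
for v in(92,100,200):
    print(v,px[v,262:280],px[v,450:470])
print("slot",px[118,335:388]);print(px[105:132,370])
hi=((P-c)@n>17)&((P-c)@n<30)&m;ys,xs=np.nonzero(hi);
for y,x in zip(ys,xs):
    if 335<x<390 and y<135: print((x,y),loc(P[y,x]),end=' ')
print()
for u,v in((341.5,118),(380,118),(270,95),(270,200),(462,82),(455,200)):print((u,v),loc(on(u,v)),on(u,v).round(1))
for u in (270,):print
E
```

```text
bash:   631 Killed                     python3 - <<'E'
from h import *
f=load('w1');P=pts(f);m=np.zeros(P.shape[:2],bool);m[80:215,275:455]=1
Q=P[m];rng=np.random.default_rng(0);n0=np.array([-.455,.122,.882]);n0/=np.linalg.norm(n0)
d=Q@n0;h=np.histogram(d,bins=200);k=h[0].argmax();I=Q[abs(d-h[1][k])<5]
for _ in range(4):
    c=I.mean(0);n=np.linalg.svd(I-c)[2][2];n*=np.sign(n[2]);I=Q[abs((Q-c)@n)<2]
ux=np.array([-n[0],-n[1],0]);ux/=np.linalg.norm(ux);print("n",n,np.degrees(np.arccos(n[2])),"yaw",np.degrees(np.arctan2(ux[1],ux[0])))
yaw=np.arctan2(ux[1],ux[0]);ux=ux*n[2]+np.array([0,0,1])*np.hypot(n[0],n[1]);uy=np.cross(n,ux)
L=np.stack([(I-c)@ux,(I-c)@uy],1);r=cv2.minAreaRect(L.astype(np.float32));print(np.round(r[0],1),np.round(r[1],1),r[2],np.percentile(L,[.3,99.7],0).round(1),"z115 at",(115-c[2])/ux[2],c)
def on(u,v,off=0):
    o,r=ray(f,u,v);t=((c-o)@n+off)/(r@n);return o+t*r
px=f["pixels"].astype(int).max(-1)
# edges via intensity rows: head left & right edge, slot extents
def loc(p):return np.round([(p-c)@ux,(p-c)@uy,(p-c)@n],1)
for v in(92,100,200):
    print(v,px[v,262:280],px[v,450:470])
print("slot",px[118,335:388]);print(px[105:132,370])
hi=((P-c)@n>17)&((P-c)@n<30)&m;ys,xs=np.nonzero(hi);
for y,x in zip(ys,xs):
    if 335<x<390 and y<135: print((x,y),loc(P[y,x]),end=' ')
print()
for u,v in((341.5,118),(380,118),(270,95),(270,200),(462,82),(455,200)):print((u,v),loc(on(u,v)),on(u,v).round(1))
for u in (270,):print
E
```

SVD with full matrices blew memory; use eigh of the covariance.

```bash
cat > hd.py <<'E'
from h import *
def headplane(f,box):
    P=pts(f);m=np.zeros(P.shape[:2],bool);v0,v1,u0,u1=box;m[v0:v1,u0:u1]=1
    Q=P[m];n=np.array([-.455,.122,.882]);n/=np.linalg.norm(n)
    d=Q@n;h=np.histogram(d,bins=200);k=h[0].argmax();I=Q[abs(d-h[1][k])<5]
    for _ in range(5):
        c=I.mean(0);n=np.linalg.eigh(np.cov((I-c).T))[1][:,0];n*=np.sign(n[2]);I=Q[abs((Q-c)@n)<2]
    ux=np.array([-n[0],-n[1],0]);ux/=np.linalg.norm(ux);yaw=np.degrees(np.arctan2(ux[1],ux[0]))
    ux=ux*n[2]+np.array([0,0,1])*np.hypot(n[0],n[1]);uy=np.cross(n,ux)
    return P,m,I,c,n,ux,uy,yaw
E
python3 - <<'E'
from hd import *
f=load('w1');P,m,I,c,n,ux,uy,yaw=headplane(f,(75,220,265,470))
print("n",n,np.degrees(np.arccos(n[2])),"yaw",yaw)
L=np.stack([(I-c)@ux,(I-c)@uy],1);r=cv2.minAreaRect(L.astype(np.float32));print(np.round(r[0],1),np.round(r[1],1),r[2],np.percentile(L,[.3,99.7],0).round(1),"z115 at",(115-c[2])/ux[2],c)
def on(u,v,off=0):
    o,r=ray(f,u,v);t=((c-o)@n+off)/(r@n);return o+t*r
px=f["pixels"].astype(int).max(-1)
def loc(p):return np.round([(p-c)@ux,(p-c)@uy,(p-c)@n],1).tolist()
print(px[92,262:280],px[92,450:470]);print(px[200,262:280],px[200,450:470])
print("slot",px[118,335:388]);print(px[105:132,370])
hi=((P-c)@n>17)&((P-c)@n<30)&m;ys,xs=np.nonzero(hi)
k=(xs>335)&(xs<390)&(ys<135);print(k.sum(),np.array(loc(P[ys[k],xs[k]].mean(0))),xs[k].mean(),ys[k].mean())
for u,v in((341.5,118),(380,118),(270,95),(270,200),(462,82),(455,200)):print((u,v),loc(on(u,v)),on(u,v).round(1))
E
```

```text
n [-0.45079208  0.12975835  0.88314737] 27.975609073176255 yaw -16.058211886873185
[-11.9  -3.8] [219.4 167.2] 5.529850959777832 [[-115.9  -91. ]
 [  91.4   71.3]] z115 at -1.5296760857533114 [ 538.15305206 -159.92671058  115.71756439]
[255 255 210 168 165 168 170 168 132 187 193 189 191 189 186 185 190 189] [189 189 188 189 188 187 184 172 153 187 207 223 255 236 192 184 186 183
 130  64]
[130 125 121 120 118 191 193 190 192 200 200 188 176 192 208 167 147 152] [252 253 253 253 253 253 253 253 253 253 253 253 253 253 253 253 251 248
 250 253]
slot [189 186 111  99  79  62  51 196 237 232 229 230 230 223 208 201 192 187
 188 191 192  76  24  28  28  27  27  31  26  27  30  31  32  29  27  31
  30  31  27  27  29  28  26  31 107 188 193 188 187 188 187 187 189]
[179 181 181 183 184 190 109  39  25  28  31  27  31  31  29  28  29  26
  23  77 182 189 188 185 186 182 185]
70 [-12.4  35.7  20.1] 346.1142857142857 116.37142857142857
(341.5, 118) [-23.7, 34.7, -0.0] [ 527.7 -120.8  104.6]
(380, 118) [18.8, 35.0, 0.0] [ 563.8 -130.9  124.5]
(270, 95) [-117.1, 61.5, 0.0] [455.8 -72.3  60.8]
(270, 200) [-114.6, -71.7, 0.0] [ 421.1 -200.8   61.9]
(462, 82) [91.3, 68.3, 0.0] [ 634.5 -116.6  158.5]
(455, 200) [100.9, -44.6, -0.0] [ 611.4 -227.4  163. ]
```

send_rows(
  steps=[
    [[-0.9, 0, 0, 0, 0.6], [-0.9, 0, 0, 0, 0.6], [-0.9, 0, 0, 0, 0.6], [0, 0, 0, 0, 0.6], [0, 0, 0, 0, 0.6]],
  ],
)

```text
time_s: 2.57
ee_pos: [410.6, -286.2, 290.9]
ee_rot: [-179.9, -0.0, 74.7]
force: [0.0, 0.7, -0.4]
gripper_width: 54.4
gripper_force: 0.0
```

```bash
python3 - <<'E'
from hd import *
f=grab('wrist','w2')
c0=np.array([538.15,-159.93,115.72]);o=np.array([511,-195,105.])
for p in ([528,-195.8,115],[557,-93,115],[500,-300,115],[455.8,-72.3,60.8],[634.5,-116.6,158.5]): print(proj(f,p))
go(582,144,230,68.4)
E
```

```text
[363.90695945  78.07550079]
[371.64756037 -37.27320115]
[358.3462581  178.37409078]
[269.18051251  -7.31763292]
[479.75901273 -59.28927237]
t 2.62 pos [ 411.1 -285.   291.1] rot [-1.7995e+02 -3.0000e-02  7.4840e+01] F [ 0.   0.3 -0.3] grip 54.7 0.0
units dx,dy,dz: [11.469  1.319  1.527] yaw 0.937
```

View pics/w2.png

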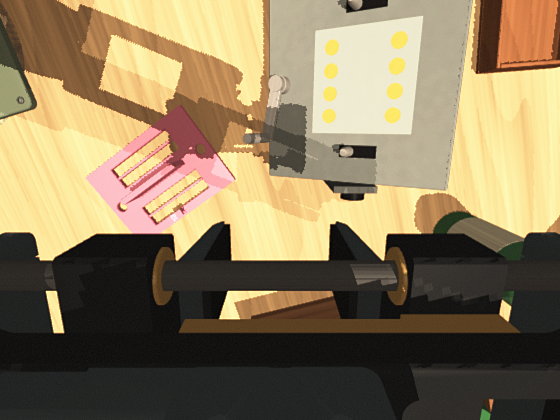

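```bash
python3 - <<'E'
from hd import *
f=load('w2');P,m,I,c,n,ux,uy,yaw=headplane(f,(0,185,268,470))
print("n",n.round(4),np.degrees(np.arccos(n[2])),"yaw",yaw)
def loc(p):return np.round([(p-c)@ux,(p-c)@uy,(p-c)@n],1).tolist()
D=(P-c)@n
W=[]
for tag,lo,(v0,v1,u0,u1) in(("pin+",19,(0,14,330,390)),("pin-",19,(138,170,325,380)),("knob",57,(120,155,232,270)),("arm",13,(70,150,262,295))):
    q=(D[v0:v1,u0:u1]>lo)&(D[v0:v1,u0:u1]<(25 if lo<57 else 64));Q=P[v0:v1,u0:u1][q];ys,xs=np.nonzero(q);print(tag,len(Q),Q.mean(0).round(1),loc(Q.mean(0)),(xs.mean()+u0).round(1),(ys.mean()+v0).round(1));W.append(Q.mean(0))
d=W[0]-W[1];print("pins vec",d,np.linalg.norm(d),"yaw",np.degrees(np.arctan2(d[1],d[0]))-90)
L=np.stack([(I-c)@ux,(I-c)@uy],1);print(np.percentile(L,[.3,99.7],0).round(1),"z115 at",(115-c[2])/ux[2])
print("mid of tips world",((W[0]+W[1])/2).round(1),"base",((W[0]+W[1])/2-21*n).round(1))
E
```

```text
n [-0.4518  0.1268  0.8831] 27.98465561623439 yaw -15.675764415455147
pin+ 11 [ 526.7 -123.5  127.8] [-12.0, 81.9, 20.4] 350.9 0.4
pin- 44 [ 487.2 -264.4  128. ] [-11.9, -64.4, 20.6] 342.8 151.9
knob 87 [ 390.2 -223.1  116.7] [-109.5, -50.9, 59.6] 247.4 138.1
arm 776 [ 426.  -195.2   84. ] [-101.0, -14.3, 18.1] 272.5 105.4
pins vec [ 39.51579566 140.91642794  -0.22701782] 146.35227810988061 yaw -15.664562897007585
[[-116.   -99.2]
 [  92.    98.6]] z115 at -0.884735084605303
mid of tips world [ 506.9 -194.   127.9] base [ 516.4 -196.6  109.4]
```

send_rows(
  steps=[
    [[0.9, 0.1, 0, 0.2, 0.5], [0.9, 0.1, 0, 0.2, 0.5], [0.9, 0.1, 0, 0.2, 0.5], [0.9, 0.1, 0, 0.2, 0.5], [0.9, 0.1, 0, 0.2, 0.5]],
  ],
)

```text
time_s: 3.03
ee_pos: [485.7, -116.2, 291.7]
ee_rot: [180.0, -0.0, 68.1]
force: [-0.1, -0.6, 0.3]
gripper_width: 45.5
gripper_force: 0.0
```

send_rows(
  steps=[
    [[0.9, 0.1, 0, 0, 0.5], [0.9, 0.1, 0, 0, 0.5], [0.9, 0, 0, 0, 0.5], [0.9, 0, 0, 0, 0.5], [0.9, 0, 0, 0, 0.5]],
  ],
)

```text
time_s: 3.45
ee_pos: [559.9, 48.1, 291.5]
ee_rot: [-180.0, -0.0, 68.2]
force: [0.6, -0.7, 0.5]
gripper_width: 45.4
gripper_force: 0.0
```

send_rows(
  steps=[
    [[0, 0, 0, 0, 0.5], [0, 0, 0, 0, 0.5]],
  ],
)

```text
time_s: 3.62
ee_pos: [559.9, 47.8, 290.9]
ee_rot: [-179.9, 0.0, 68.4]
force: [-0.1, 0.2, -0.6]
gripper_width: 45.9
gripper_force: 0.0
```

```bash
python3 - <<'E'
from hd import *
f=grab('wrist','w3')
for p in ([582,144,59],): print(proj(f,p))
go(582,144,230,68.4)
P=pts(f);z=P[...,2];px=f["pixels"].max(-1)
b=(z>50)&(z<66);b[200:]=0
Q=P[b];r=cv2.minAreaRect(Q[:,:2].astype(np.float32));ys,xs=np.nonzero(b);print(len(Q),Q.mean(0),r,xs.min(),xs.max(),ys.min(),ys.max())
E
```

```text
[268.2218836  102.05465125]
t 3.67 pos [559.6  46.5 291.2] rot [-1.7997e+02  5.0000e-02  6.8320e+01] F [-0.9 -0.2 -0.6] grip 45.8 0.0
units dx,dy,dz: [ 2.473 -0.38   1.529] yaw -0.011
2121 [553.68355871 183.80628071  57.92540975] ((556.9666748046875, 171.70404052734375), (199.67935180664062, 531.7601318359375), 68.40217590332031) 9 468 0 168
```

View pics/w3.png

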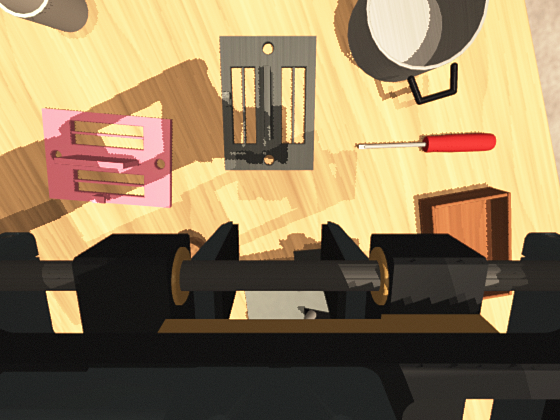

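```bash
python3 - <<'E'
from hd import *
f=load('w3');P=pts(f);z=P[...,2];px=f["pixels"].astype(int).max(-1)
box=np.zeros(z.shape,bool);box[30:178,212:325]=1
Q=P[box&(z>54)&(z<64)];r=cv2.minAreaRect(Q[:,:2].astype(np.float32));print("blade",len(Q),np.median(Q[:,2]),r,Q.mean(0))
pl=box&(z>6)&(z<14)&(px<110);Q=P[pl];r=cv2.minAreaRect(Q[:,:2].astype(np.float32));print("plate",r,np.median(Q[:,2]))
for (v0,v1,u0,u1) in((38,56,257,279),(150,168,257,281)):
    q=z[v0:v1,u0:u1]<5;ys,xs=np.nonzero(q);print(q.sum(),xs.mean()+u0,ys.mean()+v0,onplane(f,xs.mean()+u0,ys.mean()+v0,5))
k=box&(z>17)&(z<30);k[:,240:]=0;Q=P[k];print("keeper",len(Q),Q.mean(0) if len(Q) else 0)
E
```

```text
blade 481 58.18869963695067 ((580.1112670898438, 143.74734497070312), (88.843994140625, 7.867803573608398), 67.99445343017578) [579.53218612 142.93601366  58.13098203]
plate ((577.3792724609375, 141.78909301757812), (171.67611694335938, 128.0738067626953), 69.26031494140625) 9.13154149023012
95 267.65263157894736 47.89473684210526 [607.26961883 213.6434961    5.        ]
78 268.61538461538464 159.12820512820514 [552.24078421  73.98631257   5.        ]
keeper 112 [529.93087554 172.10762481  25.08632365]
```

```bash
python3 -c "
from h import *
go(580,143.8,29,68.45)"
```

```text
t 3.67 pos [559.6  46.5 291.2] rot [-1.7997e+02  5.0000e-02  6.8320e+01] F [-0.9 -0.2 -0.6] grip 45.8 0.0
units dx,dy,dz: [ 2.45  -0.424  6.554] yaw -0.019
```

send_rows(
  steps=[
    [[0.82, -0.14, 0.4, 0, 0.5], [0.82, -0.14, 0.4, 0, 0.5], [0.81, -0.144, 0.4, 0, 0.5], [0, 0, 0.9, 0, 0.5], [0, 0, 0.9, 0, 0.5]],
  ],
)

```text
time_s: 4.08
ee_pos: [581.4, 143.5, 171.6]
ee_rot: [179.8, -0.1, 68.3]
force: [-0.1, -0.6, -0.1]
gripper_width: 45.6
gripper_force: 0.0
```

send_rows(
  steps=[
    [[0, 0, 0.9, 0, 0.5], [0, 0, 0.9, 0, 0.5], [0, 0, 0.9, 0, 0.5], [0, 0, 0.5, 0, 0.5], [0, 0, 0, 0, 0.5]],
  ],
)

```text
time_s: 4.5
ee_pos: [576.6, 140.6, 38.9]
ee_rot: [-179.5, 0.4, 68.1]
force: [0.4, -0.1, -0.1]
gripper_width: 45.8
gripper_force: 0.0
```

```bash
python3 -c "
from h import *
go(580,143.8,29,68.45)"
```

```text
t 4.5 pos [576.6 140.6  38.9] rot [-179.52    0.36   68.12] F [ 0.4 -0.1 -0.1] grip 45.8 0.0
units dx,dy,dz: [0.105 0.05  0.246] yaw -0.048
```

send_rows(
  steps=[
    [[0, 0, 0, 0, 0.5], [0, 0, 0, 0, 0.5], [0, 0, 0, 0, 0.5]],
  ],
)

```text
time_s: 4.75
ee_pos: [582.5, 142.9, 45.8]
ee_rot: [179.8, -0.1, 68.2]
force: [-0.4, 0.7, -0.3]
gripper_width: 45.5
gripper_force: 0.0
```

```bash
python3 -c "
from h import *
go(580,143.8,29,68.45)"
```

```text
t 4.75 pos [582.5 142.9  45.8] rot [ 1.7978e+02 -1.4000e-01  6.8190e+01] F [-0.4  0.7 -0.3] grip 45.5 0.0
units dx,dy,dz: [-0.003 -0.066  0.419] yaw -0.038
```

send_rows(
  steps=[
    [[0, -0.06, 0.2, -0.03, 0.5], [0, 0, 0.2, 0, 0.5], [0, 0, 0, 0, 0.5], [0, 0, 0, 0, 0.5]],
  ],
)

```text
time_s: 5.08
ee_pos: [578.0, 143.9, 26.8]
ee_rot: [-179.9, 0.0, 68.4]
force: [0.2, -0.3, -0.1]
gripper_width: 45.3
gripper_force: 0.0
```

```bash
python3 -c "
from h import *
go(580,143.8,29,68.45)"
```

```text
t 5.08 pos [578.  143.9  26.8] rot [-1.7995e+02  5.0000e-02  6.8440e+01] F [ 0.2 -0.3 -0.1] grip 45.3 0.0
units dx,dy,dz: [ 0.017  0.047 -0.055] yaw -0.001
```

Aligned; close.

send_rows(
  steps=[
    [[0, 0, -0.05, 0, 0.0], [0, 0, 0, 0, 0], [0, 0, 0, 0, 0], [0, 0, 0, 0, 0], [0, 0, 0, 0, 0]],
  ],
  squeeze=30,
)

```text
time_s: 5.5
ee_pos: [578.6, 143.9, 29.4]
ee_rot: [180.0, -0.0, 68.4]
force: [0.6, -0.4, 0.6]
gripper_width: 15.1
gripper_force: 0.0
```

send_rows(
  steps=[
    [[0, 0, 0, 0, 0], [0, 0, -0.5, 0, 0], [0, 0, -0.9, 0, 0], [0, 0, -0.9, 0, 0], [0, 0, 0, 0, 0]],
  ],
)

```text
time_s: 5.92
ee_pos: [582.6, 144.9, 127.6]
ee_rot: [179.4, -0.4, 68.4]
force: [4.8, -0.7, -4.6]
gripper_width: 7.6
gripper_force: 30.2
```

send_rows(
  steps=[
    [[0, 0, -0.9, 0, 0], [0, 0, -0.9, 0, 0], [0, 0, -0.9, 0, 0], [0, 0, 0, 0, 0], [0, 0, 0, 0, 0]],
  ],
)

```text
time_s: 6.33
ee_pos: [578.9, 144.1, 229.5]
ee_rot: [179.9, -0.1, 68.4]
force: [-1.0, -0.9, -6.8]
gripper_width: 8.1
gripper_force: 30.0
```

```bash
python3 -c "
from h import *
go(509.7,-192.7,192,74.25)"
```

```text
t 6.33 pos [578.9 144.1 229.5] rot [ 1.7992e+02 -5.0000e-02  6.8430e+01] F [-1.  -0.9 -6.8] grip 8.1 30.0
units dx,dy,dz: [-8.465  1.487  0.936] yaw -0.846
```

send_rows(
  steps=[
    [[-0.5, 0.09, 0, 0, 0], [-0.75, 0.13, 0, 0, 0], [-0.75, 0.13, 0, 0, 0], [-0.75, 0.13, 0, 0, 0], [-0.75, 0.13, 0, 0, 0]],
  ],
)

```text
time_s: 6.75
ee_pos: [547.0, 3.6, 225.0]
ee_rot: [-179.6, 0.2, 68.5]
force: [0.5, -0.6, -6.1]
gripper_width: 7.3
gripper_force: 30.0
```

send_rows(
  steps=[
    [[-0.75, 0.13, 0, 0, 0], [-0.75, 0.13, 0, 0, 0], [-0.75, 0.13, 0, 0, 0], [-0.75, 0.13, 0, 0, 0], [-0.75, 0.13, 0, 0, 0]],
  ],
)

```text
time_s: 7.17
ee_pos: [516.1, -145.0, 225.2]
ee_rot: [-179.5, 0.0, 68.4]
force: [0.0, -0.4, -6.5]
gripper_width: 7.5
gripper_force: 30.0
```

send_rows(
  steps=[
    [[-0.75, 0.13, 0, -0.4, 0], [-0.5, 0.09, 0, -0.44, 0], [0, 0, 0, 0, 0], [0, 0, 0, 0, 0], [0, 0, 0, 0, 0]],
  ],
)

```text
time_s: 7.58
ee_pos: [508.3, -193.2, 226.6]
ee_rot: [-179.7, -0.1, 74.2]
force: [0.2, -0.1, -6.3]
gripper_width: 7.5
gripper_force: 30.0
```

```bash
python3 - <<'E'
from hd import *
f=grab('wrist','w4')
go(509.7,-192.7,192,74.25)
P=pts(f);ok=f["depth"]>0
cv2.imwrite('pics/w4d.png',0*f["pixels"][:1])
B=np.array([517,-194.8,109.8])
print("+pin base proj",proj(f,B+75*np.array([.272,.962,0])),"edge+",proj(f,env.state()["ee_pos"]+[0,90,-20]))
E
```

```text
t 7.63 pos [ 508.7 -193.   227.3] rot [-1.7976e+02 -6.0000e-02  7.4220e+01] F [ 0.1  0.2 -5.7] grip 7.8 30.0
units dx,dy,dz: [0.014 0.021 0.882] yaw -0.004
+pin base proj [290.20343378 117.66077938] edge+ [241.38207274  94.15300959]
```

View pics/w4.png

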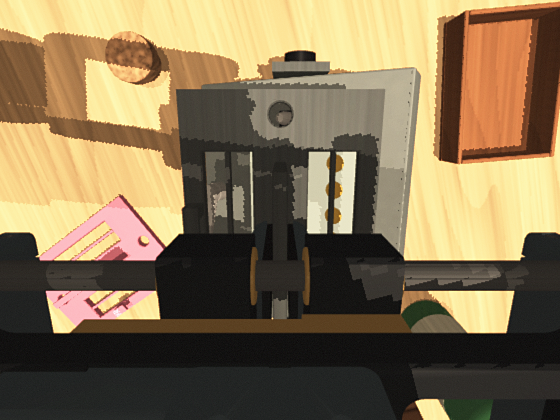

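```bash
python3 - <<'E'
from hd import *
f=load('w4');P=pts(f);z=P[...,2];px=f["pixels"].astype(int)
b=(slice(98,132),slice(262,300))
zz=z[b];zp=np.median(zz[0]);print("plate top z",np.median(z[95:110,190:260]),zp)
q=(zz<zp-8).astype(np.uint8);n,lab,st,cen=cv2.connectedComponentsWithStats(q);k=1+st[1:,4].argmax();
ct=cv2.findContours((lab==k).astype(np.uint8),0,1)[0][0];e=cv2.fitEllipse(ct);print("hole",cen[k]+[262,98],np.array(e[0])+[262,98],e[1],st[k])
u,v=np.array(e[0])+[262,98]
for h in (zp-3,zp-5): print("hole world",onplane(f,u,v,h))
Q=P[b][(lab==k)];print("inside z hist",np.histogram(Q[:,2],bins=8))
t=Q[(Q[:,2]>122)&(Q[:,2]<140)];print("pin pts",len(t),t.mean(0) if len(t) else 0)
print(px[b][4:30:3,4:34:2].max(-1))
E
```

```text
plate top z 206.40318300322048 206.16887402297021
hole [279.95271868 114.04964539] [279.9479351  114.05023384] (22.09554672241211, 22.538846969604492) [  7   5  23  23 423]
hole world [ 528.56056942 -120.78689828  203.16887402]
hole world [ 528.57369051 -120.70568019  201.16887402]
inside z hist (array([238,  32, 146,   0,   0,   0,   0,   7]), array([ 98.174322  , 110.6217931 , 123.06926419, 135.51673528,
       147.96420637, 160.41167746, 172.85914855, 185.30661964,
       197.75409074]))
pin pts 156 [ 530.57150147 -121.13796449  126.5504044 ]
[[150 149 151 141 111  76  53  56  57  80 103 135 148 151 148]
 [146 150 111  59  66  74  74  76  75  70  68  54  89 155 147]
 [152 121  58  72  72  71  74  73  72  73  73  72  43 121 150]
 [151 106  71  74  72  71  70  24  61  69  59  40  29  90 150]
 [149  79  71  74  74  77  90 133 116 110 108 104 105  75 149]
 [150 107  71  73  74  94 132 132 128 113 109 106 104  60 149]
 [149 130  84  69  72  88 132 140 119 107 105 102  59 129 148]
 [147 153 126  87  70  68  72  83  90  93  92  85 128 155 147]
 [147 151 149 151 106  90  85  36  80  83 116 150 148 154 148]]
```

send_rows(
  steps=[
    [[0, 0.02, 0.4, 0, 0], [0, 0, 0.4, 0, 0], [0, 0, 0.4, 0, 0], [0, 0, 0, 0, 0], [0, 0, 0, 0, 0]],
  ],
)

```text
time_s: 8.05
ee_pos: [509.7, -193.1, 180.3]
ee_rot: [-179.8, -0.0, 74.3]
force: [-0.2, -0.0, -6.6]
gripper_width: 7.6
gripper_force: 30.0
```

send_rows(
  steps=[
    [[0, 0, 0.05, 0, 0], [0, 0, 0.05, 0, 0], [0, 0, 0, 0, 0]],
  ],
)

```text
time_s: 8.3
ee_pos: [510.7, -194.3, 177.8]
ee_rot: [179.9, 0.0, 74.2]
force: [0.3, -0.6, -6.7]
gripper_width: 7.8
gripper_force: 30.0
```

send_rows(
  steps=[
    [[0, 0, 0.04, 0, 0], [0, 0, 0.04, 0, 0], [0, 0, 0, 0, 0]],
  ],
)

```text
time_s: 8.55
ee_pos: [510.2, -194.4, 174.0]
ee_rot: [-180.0, 0.0, 74.2]
force: [-0.4, -0.2, -7.0]
gripper_width: 7.5
gripper_force: 30.0
```

send_rows(
  steps=[
    [[0, 0, 0.04, 0, 0], [0, 0, 0.04, 0, 0], [0, 0, 0, 0, 0]],
  ],
  squeeze=10,
)

```text
time_s: 8.8
ee_pos: [510.2, -194.4, 170.6]
ee_rot: [-180.0, 0.0, 74.2]
force: [0.1, 0.6, -6.3]
gripper_width: 8.1
gripper_force: 10.0
```

send_rows(
  steps=[
    [[0, 0, 0.04, 0, 0], [0, 0, 0.02, 0, 0], [0, 0, 0, 0, 0]],
  ],
)

```text
time_s: 9.05
ee_pos: [508.9, -194.0, 168.7]
ee_rot: [-179.8, 0.0, 74.2]
force: [-4.6, 1.5, -1.1]
gripper_width: 7.9
gripper_force: 10.1
```

```bash
python3 - <<'E'
from hd import *
go(509.9,-193,170,74.25);print(env.state()["torque"])
E
```

```text
t 9.05 pos [ 508.9 -194.   168.7] rot [-1.7983e+02  1.0000e-02  7.4210e+01] F [-4.6  1.5 -1.1] grip 7.9 10.1
units dx,dy,dz: [ 0.031  0.018 -0.033] yaw -0.006
[ 0.17185262  0.76325386 -0.02992002]
```

send_rows(
  steps=[
    [[0.03, -0.03, 0.06, 0, 0], [0, -0.03, 0.06, 0, 0], [0, -0.03, 0.05, 0, 0], [0, -0.04, 0.05, 0, 0], [0, 0, 0, 0, 0]],
  ],
  squeeze=4,
)

```text
time_s: 9.47
ee_pos: [503.2, -192.1, 159.4]
ee_rot: [-179.7, 0.1, 74.2]
force: [-6.2, -1.1, -0.5]
gripper_width: 9.1
gripper_force: 4.1
```

```bash
cat > pl.py <<'E'
from hd import *
import sys
n=np.array([-.4514,.1267,.8833]);n/=np.linalg.norm(n)
B=np.array([517,-194.8,109.8]);hx=np.array([.963,-.270,0]);ux=hx*n[2]+np.array([0,0,np.hypot(n[0],n[1])]);uy=np.cross(n,ux)
def rep(tag):
    f=grab('wrist',tag);P=pts(f);px=f["pixels"].astype(int)
    D=P-B;d=D@n;s=D@ux;t=D@uy
    m=(px.max(-1)<200)&(t>50)&(t<88)&(s>-80)&(s<80)&(d>2)&(d<80);m[235:]=0
    Q=np.stack([s[m],t[m],d[m]],1)
    # plate plane by robust fit in head frame
    A=np.c_[Q[:,:2],np.ones(len(Q))];w=np.ones(len(Q),bool)
    for _ in range(6):
        c=np.linalg.lstsq(A[w],Q[w,2],rcond=None)[0];w=abs(A@c-Q[:,2])<max(1.5,6-1.2*_)
    print("plate: top h at s=0,t=0: %.1f  tilt s %.1f deg tilt t %.1f deg  n=%d/%d s-range %s t-max %.1f"%(c[2],np.degrees(np.arctan(c[0])),np.degrees(np.arctan(c[1])),w.sum(),len(Q),np.percentile(Q[w,0],[1,99]).round(1),np.percentile(Q[w,1],99)))
    go(509,-193,150,74.25)
rep(sys.argv[1])
E
python3 pl.py w5
```

```text
plate: top h at s=0,t=0: 32.9  tilt s -18.8 deg tilt t -0.0 deg  n=11725/12458 s-range [-52.   68.5] t-max 87.7
t 9.52 pos [ 503.3 -192.1  159.6] rot [-1.7975e+02  1.0000e-01  7.4230e+01] F [-6.5 -0.  -1.7] grip 9.0 4.1
units dx,dy,dz: [0.017 0.144 0.239] yaw -0.003
```

send_rows(
  steps=[
    [[0, -0.04, 0.08, 0, 0], [0, -0.04, 0.08, 0, 0], [0, -0.04, 0.08, 0, 0], [0, -0.03, 0.08, 0, 0], [0, 0, 0, 0, 0]],
  ],
)

```text
time_s: 9.93
ee_pos: [499.2, -191.0, 148.2]
ee_rot: [180.0, 0.1, 74.2]
force: [-4.8, -0.6, 2.3]
gripper_width: 11.1
gripper_force: 4.3
```

```bash
python3 pl.py w6
```

```text
plate: top h at s=0,t=0: 27.2  tilt s -12.9 deg tilt t 1.7 deg  n=12766/13453 s-range [-55.8  68.4] t-max 87.6
t 9.98 pos [ 499.3 -191.   148.3] rot [1.7998e+02 1.2000e-01 7.4230e+01] F [-5.3 -0.8  2.6] grip 11.3 4.3
units dx,dy,dz: [ 0.019  0.248 -0.043] yaw -0.003
```

send_rows(
  steps=[
    [[0, -0.02, 0.08, 0, 0], [0, -0.02, 0.08, 0, 0], [0, -0.02, 0.08, 0, 0], [0, -0.02, 0.08, 0, 0], [0, 0, 0, 0, 0]],
  ],
)

```text
time_s: 10.4
ee_pos: [495.6, -188.9, 132.9]
ee_rot: [-179.8, -0.0, 74.2]
force: [-5.0, 1.4, -3.5]
gripper_width: 14.1
gripper_force: 3.9
```

```bash
python3 pl.py w7
```

```text
plate: top h at s=0,t=0: 14.6  tilt s -4.1 deg tilt t 0.0 deg  n=12866/13391 s-range [-62.2  64.8] t-max 87.6
t 10.45 pos [ 495.7 -188.9  133.1] rot [-179.83   -0.     74.22] F [-4.3  1.1 -2.4] grip 13.5 3.9
units dx,dy,dz: [-0.007  0.348 -0.422] yaw -0.005
```

View pics/w7.png

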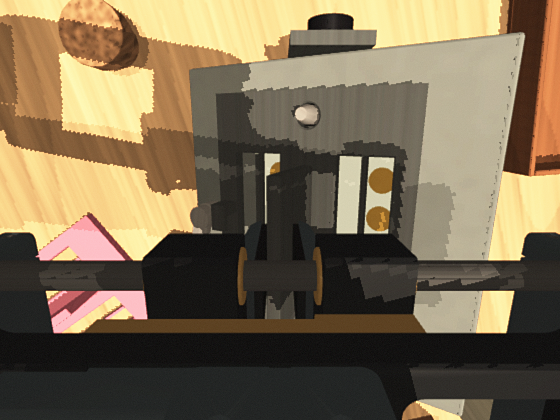

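send_rows(
  steps=[
    [[0, -0.02, 0.08, 0, 0], [0, -0.02, 0.06, 0, 0], [0, 0, 0, 0, 0], [0, 0, 0, 0, 0.35], [0, 0, 0, 0, 0.35]],
  ],
)

```text
time_s: 10.87
ee_pos: [497.6, -189.7, 129.6]
ee_rot: [179.7, 0.0, 74.2]
force: [0.0, 0.0, 0.0]
gripper_width: 25.5
gripper_force: 0.0
```

send_rows(
  steps=[
    [[0, 0, 0, 0, 0.35], [0, 0, 0, 0, 0.35], [0, 0, 0, 0, 0.35]],
  ],
)

```text
time_s: 11.12
ee_pos: [496.3, -189.3, 129.2]
ee_rot: [179.9, 0.0, 74.2]
force: [-0.1, -0.1, 0.2]
gripper_width: 32.1
gripper_force: 0.0
```

```bash
python3 pl.py w8
```

```text
plate: top h at s=0,t=0: 9.9  tilt s 0.0 deg tilt t 0.0 deg  n=12527/13128 s-range [-63.2  64.3] t-max 87.6
t 11.17 pos [ 496.1 -189.2  129.1] rot [1.7989e+02 1.0000e-02 7.4210e+01] F [-1.7  0.8  1.1] grip 32.2 0.0
units dx,dy,dz: [-0.004  0.337 -0.523] yaw -0.006
```

send_rows(
  steps=[
    [[0, 0, -0.4, 0, 0.35], [0, 0, -0.8, 0, 0.35], [0, 0, -0.8, 0, 0], [0, -0.5, 0, 0, 0], [-0.3, -0.7, 0, 0, 0]],
  ],
)

```text
time_s: 11.58
ee_pos: [448.8, -187.5, 210.7]
ee_rot: [179.6, 0.0, 74.3]
force: [-1.1, 0.1, 0.4]
gripper_width: 15.3
gripper_force: 0.0
```

send_rows(
  steps=[
    [[-0.3, -0.7, 0, 0, 0], [-0.4, -0.7, 0, 0, 0], [-0.4, -0.24, 0, 0, 0], [0, 0, 0, 0, 0], [0, 0, 0, 0, 0]],
  ],
)

```text
time_s: 12.0
ee_pos: [371.0, -212.3, 209.1]
ee_rot: [179.9, 0.0, 74.1]
force: [0.4, -0.2, 0.3]
gripper_width: 0.5
gripper_force: 0.0
```

```bash
cat > k.py <<'E'
from hd import *
import sys
O=np.array([526.4,-197.4,115]);hx=np.array([.963,-.270,0]);hy=np.array([.270,.963,0]);n=np.array([-.469*.963,.469*.27,.883]);ux=np.array([.883*.963,-.883*.27,.469])
f=grab('wrist',sys.argv[1]);D=pts(f)-O;d=D@n;s=D@ux;t=D@hy
m=(d>54)&(d<64)&(s<-25)&(s>-130)&(t<12)&(t>-85);m[232:]=0
if m.sum()>3:
    a,b=np.median(s[m]),np.median(t[m]);print("knob",m.sum(),a.round(1),b.round(1),"phi",np.arctan2(-b,a+95).round(3))
m=(abs(s+50)<20)&(t>50)&(t<80)&(d>3)&(d<40);print("plate top h",np.median(d[m]) if m.any() else None)
p=env.state()["ee_pos"]-O;print("X",(p@hx).round(1),"y",(p@hy).round(1),"z",(p[2]+115).round(1));go(0,0)
E
python3 k.py w9
```

```text
knob 148 -108.9 -61.0 phi 1.795
plate top h 9.832166426683887
X -145.2 y -55.9 z 208.9
t 12.05 pos [ 371.5 -212.   208.9] rot [ 1.7989e+02 -1.0000e-02  7.4160e+01] F [-0.6 -0.  -0.2] grip 0.4 0.0
units dx,dy,dz: [  2.564 -10.383   0.   ] yaw None
```

send_rows(
  steps=[
    [[0, 0, 0.7, 0, 0], [0, 0, 0.7, 0, 0], [0, 0, 0.7, 0, 0], [0, 0, 0.52, 0, 0], [0, 0, 0, 0, 0]],
  ],
)

```text
time_s: 12.47
ee_pos: [369.2, -209.8, 100.1]
ee_rot: [-179.5, -0.1, 74.3]
force: [0.4, 0.9, -0.5]
gripper_width: 0.5
gripper_force: 0.0
```

send_rows(
  steps=[
    [[0, 0, 0, 0, 0], [0, 0.2, -0.1, 0, 0], [0, 0.2, -0.1, 0, 0], [0, 0.2, -0.1, 0, 0], [0, 0, 0, 0, 0]],
  ],
)

```text
time_s: 12.88
ee_pos: [397.6, -220.0, 118.1]
ee_rot: [179.6, 0.1, 74.2]
force: [0.8, -0.4, -0.4]
gripper_width: 0.9
gripper_force: 0.0
```

```bash
python3 k.py w10
```

```text
plate top h 9.850682211173153
X -119.7 y -56.3 z 117.2
t 12.93 pos [ 396.  -219.3  117.2] rot [1.7978e+02 6.0000e-02 7.4230e+01] F [-0.1 -0.2 -0.4] grip 0.6 0.0
units dx,dy,dz: [  2.587 -11.016   0.   ] yaw None
```

send_rows(
  steps=[
    [[0, 0.2, -0.1, 0, 0], [0, 0.2, -0.1, 0, 0], [0, 0.2, -0.08, 0, 0], [0, 0.18, -0.08, 0, 0], [0, 0, 0, 0, 0]],
  ],
)

```text
time_s: 13.35
ee_pos: [426.1, -227.8, 131.0]
ee_rot: [179.8, 0.0, 74.2]
force: [0.5, -0.3, 0.8]
gripper_width: 0.7
gripper_force: 0.0
```

```bash
python3 k.py w11; python3 -c "
from h import *
g=grab('scene','s1');a=g['pixels'][150:290,120:300,::-1];a=cv2.resize(a,None,fx=4,fy=4,interpolation=cv2.INTER_CUBIC);b=cv2.resize(cv2.imread('pics/w11.png'),(0,0),fx=.01,fy=.01);cv2.imwrite('pics/c1.png',a)"
```

```text
knob 47 -108.8 -56.5 phi 1.81
plate top h 9.848220198546262
X -89.7 y -56.2 z 130.4
t 13.4 pos [ 424.9 -227.3  130.4] rot [1.7995e+02 2.0000e-02 7.4220e+01] F [ 0.4  0.5 -1.2] grip 0.9 0.0
units dx,dy,dz: [  2.581 -11.767   0.   ] yaw None
```

View pics/c1.png

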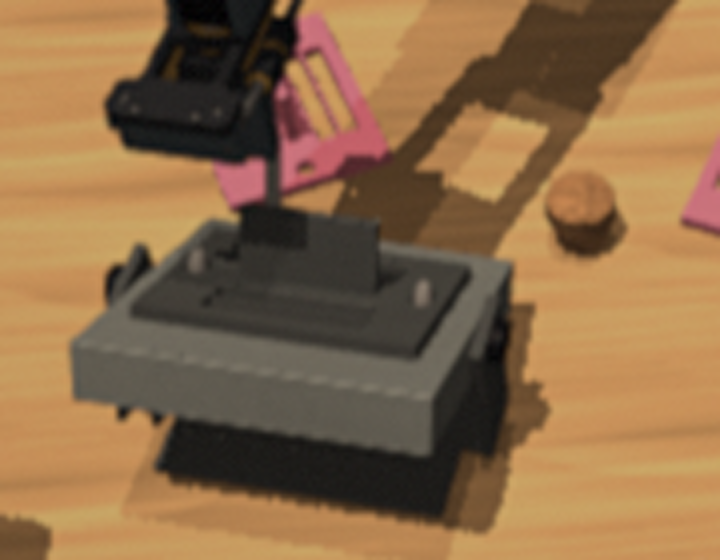

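```bash
python3 - <<'E'
from h import *
O=np.array([526.4,-197.4,115]);hy=np.array([.270,.963,0]);n=np.array([-.469*.963,.469*.27,.883]);ux=np.array([.883*.963,-.883*.27,.469])
f=load('s1')
for ph in (1.8,1.2,1,.8,.6,.4,.2,0):
    b=O+(-95+63*np.cos(ph))*ux-63*np.sin(ph)*hy
    print(ph,[((proj(f,b+h*n)-[120,150])*4).round() for h in(18,60)])
p=env.state()["ee_pos"];print("tcp",(proj(f,p)-[120,150])*4)
D=pts(f)-O
for v in (165,175,185,195):
    for u in (268,272,276):
        q=D[150+v//4,120+u//4];print((u,v),np.round([q@ux,q@hy,q@n],0),end=' ')
E
```

```text
1.8 [array([271., 205.]), array([271., 148.])]
1.2 [array([255., 224.]), array([255., 166.])]
1 [array([257., 231.]), array([257., 173.])]
0.8 [array([263., 238.]), array([263., 179.])]
0.6 [array([272., 245.]), array([272., 185.])]
0.4 [array([285., 251.]), array([285., 191.])]
0.2 [array([301., 255.]), array([301., 195.])]
0 [array([319., 259.]), array([319., 199.])]
tcp [259.0652115  172.11307246]
(268, 165) [-100.  -60.   52.] (272, 165) [-100.  -57.   52.] (276, 165) [-103.  -55.   51.] (268, 175) [-104.  -62.   44.] (272, 175) [-103.  -58.   45.] (276, 175) [-109.  -58.   43.] (268, 185) [-102.  -61.   36.] (272, 185) [-104.  -59.   36.] (276, 185) [-101.  -55.   37.] (268, 195) [-106.  -63.   28.] (272, 195) [-102.  -58.   31.] (276, 195) [-105.  -56.   30.]
```

```bash
python3 - <<'E'
from h import *
O=np.array([526.4,-197.4,115]);hx=np.array([.963,-.27,0]);hy=np.array([.270,.963,0])
f=load('s1');P=pts(f);D=P-O
print("rows: pixel -> X,y,z world")
for v in range(184,198,2):
    print(v,[tuple(np.round([D[v,u]@hx,D[v,u]@hy,P[v,u,2]]).astype(int)) for u in range(172,194,3)])
g=load('w11');P=pts(g);D=P-O
X=D@hx;y=D@hy;z=P[...,2]
m=(abs(X+90)<30)&(abs(y+56)<40)&(z>115)&(z<200);print(m.sum());ys,xs=np.nonzero(m)
if m.sum():print(xs.min(),xs.max(),ys.min(),ys.max(),[np.percentile(q[m],[1,10,50,90,99]).round() for q in(X,y,z)])
E
```

```text
rows: pixel -> X,y,z world
184 [(np.int64(-3), np.int64(-32), np.int64(261)), (np.int64(-1), np.int64(-24), np.int64(265)), (np.int64(-4), np.int64(-19), np.int64(262)), (np.int64(-79), np.int64(-53), np.int64(177)), (np.int64(-77), np.int64(-44), np.int64(182)), (np.int64(-83), np.int64(-39), np.int64(176)), (np.int64(-230), np.int64(-108), np.int64(11)), (np.int64(-226), np.int64(-96), np.int64(17))]
186 [(np.int64(-8), np.int64(-37), np.int64(248)), (np.int64(-2), np.int64(-26), np.int64(257)), (np.int64(-1), np.int64(-18), np.int64(259)), (np.int64(-15), np.int64(-19), np.int64(243)), (np.int64(-78), np.int64(-46), np.int64(173)), (np.int64(-78), np.int64(-38), np.int64(174)), (np.int64(-92), np.int64(-37), np.int64(160)), (np.int64(-226), np.int64(-98), np.int64(8))]
188 [(np.int64(-8), np.int64(-39), np.int64(240)), (np.int64(-6), np.int64(-30), np.int64(245)), (np.int64(-7), np.int64(-23), np.int64(245)), (np.int64(-12), np.int64(-18), np.int64(240)), (np.int64(-78), np.int64(-47), np.int64(165)), (np.int64(-78), np.int64(-39), np.int64(166)), (np.int64(-125), np.int64(-56), n
[... 1031 characters left out ...]
4(-189), np.int64(-115), np.int64(7)), (np.int64(-112), np.int64(-62), np.int64(102)), (np.int64(-117), np.int64(-56), np.int64(98)), (np.int64(-194), np.int64(-87), np.int64(8))]
196 [(np.int64(-177), np.int64(-150), np.int64(4)), (np.int64(-172), np.int64(-137), np.int64(12)), (np.int64(-171), np.int64(-126), np.int64(15)), (np.int64(-178), np.int64(-120), np.int64(9)), (np.int64(-181), np.int64(-112), np.int64(7)), (np.int64(-107), np.int64(-61), np.int64(99)), (np.int64(-111), np.int64(-54), np.int64(96)), (np.int64(-184), np.int64(-84), np.int64(10))]
851
233 300 221 257 [array([-98., -94., -89., -83., -80.]), array([-42., -41., -41., -39., -39.]), array([152., 158., 175., 195., 200.])]
```

send_rows(
  steps=[
    [[0, -0.4, -0.1, 0, 0], [0, -0.5, 0, 0, 0], [-0.05, -0.5, 0, 0, 0], [0, 0, 0.4, 0, 0], [0, 0, 0.5, 0, 0]],
  ],
)

```text
time_s: 13.87
ee_pos: [369.1, -213.8, 98.9]
ee_rot: [179.8, 0.1, 74.2]
force: [-0.2, 0.2, 0.1]
gripper_width: 0.7
gripper_force: 0.0
```

send_rows(
  steps=[
    [[0, 0, 0.4, 0, 0], [0, 0, 0, 0, 0], [0, 0, 0, 0, 0]],
  ],
)

```text
time_s: 14.12
ee_pos: [368.6, -213.2, 81.7]
ee_rot: [-179.9, -0.0, 74.2]
force: [0.1, -0.3, 0.6]
gripper_width: 0.7
gripper_force: 0.0
```

```bash
python3 k.py w12
```

```text
knob 27 -127.0 -40.9 phi 2.235
plate top h 9.764866934961644
X -146.8 y -58.0 z 82.5
t 14.17 pos [ 369.4 -213.6   82.5] rot [-180.      0.     74.21] F [ 0.9 -0.3  0.2] grip 0.6 0.0
units dx,dy,dz: [  2.626 -10.341   0.   ] yaw None
```

send_rows(
  steps=[
    [[0, 0.2, -0.1, 0, 0], [0, 0.2, -0.1, 0, 0], [0, 0.2, -0.1, 0, 0], [0, 0.2, -0.1, 0, 0], [0, 0, 0, 0, 0]],
  ],
)

```text
time_s: 14.58
ee_pos: [403.2, -223.3, 99.6]
ee_rot: [179.8, 0.0, 74.2]
force: [0.1, 0.6, -0.4]
gripper_width: 0.3
gripper_force: 0.2
```

```bash
cat > ks.py <<'E'
from h import *
import sys
O=np.array([526.4,-197.4,115]);hy=np.array([.270,.963,0]);hx=np.array([.963,-.27,0]);n=np.array([-.469*.963,.469*.27,.883]);ux=np.array([.883*.963,-.883*.27,.469])
for c in ('scene','top'):
    f=grab(c,sys.argv[1]+c);D=pts(f)-O;px=f["pixels"].astype(int);s,t,d=D@ux,D@hy,D@n
    m=(d>25)&(d<64)&(s<-20)&(s>-125)&(t<12)&(t>-80)&(px.min(-1)>62)
    for h0,h1 in((25,40),(40,52),(52,62)):
        q=m&(d>h0)&(d<h1)
        if q.sum()>1:print(c,h0,q.sum(),"s,t",np.median(s[q]).round(1),np.median(t[q]).round(1),"r",np.hypot(np.median(s[q])+95,np.median(t[q])).round(),"phi",np.arctan2(-np.median(t[q]),np.median(s[q])+95).round(2))
p=env.state()["ee_pos"]-O;print("X",(p@hx).round(1),"y",(p@hy).round(1),"z",(p[2]+115).round(1));go(0,0)
E
python3 ks.py a1
```

```text
scene 40 12 s,t -74.5 -56.2 r 60.0 phi 1.22
scene 52 10 s,t -80.4 -52.0 r 54.0 phi 1.3
X -113.5 y -58.0 z 98.5
t 14.68 pos [ 401.5 -222.6   98.5] rot [1.7988e+02 1.0000e-02 7.4220e+01] F [-1.  -1.1 -0.3] grip 0.3 0.0
units dx,dy,dz: [  2.625 -11.171   0.   ] yaw None
```

send_rows(
  steps=[
    [[0, 0.2, -0.1, 0, 0], [0, 0.2, -0.1, 0, 0], [0, 0.15, -0.08, 0, 0], [0, 0, 0, 0, 0]],
  ],
)

```text
time_s: 15.02
ee_pos: [422.5, -228.1, 109.7]
ee_rot: [180.0, -0.0, 74.2]
force: [-2.0, 3.2, 0.7]
gripper_width: 0.8
gripper_force: 1.1
```

```bash
python3 ks.py a2
```

```text
scene 40 8 s,t -49.9 -47.1 r 65.0 phi 0.81
scene 52 28 s,t -52.4 -45.8 r 63.0 phi 0.82
X -92.1 y -58.2 z 109.5
t 15.12 pos [ 422.  -228.6  109.5] rot [1.7994e+02 3.0000e-02 7.4230e+01] F [-1.2  0.8  1.4] grip 0.7 0.6
units dx,dy,dz: [  2.633 -11.707   0.   ] yaw None
```

send_rows(
  steps=[
    [[0, -0.25, 0, 0, 0], [-0.5, 0, 0, 0, 0], [0, 0.4, -0.07, 0, 0], [0, 0.4, -0.07, 0, 0], [0, 0.2, 0, 0, 0]],
  ],
)

```text
time_s: 15.53
ee_pos: [446.4, -257.2, 115.8]
ee_rot: [179.8, 0.1, 74.2]
force: [0.4, -0.8, 0.2]
gripper_width: 0.6
gripper_force: 0.0
```

send_rows(
  steps=[
    [[0, 0, 0, 0, 0], [0.2, 0, 0, 0, 0], [0.2, 0, 0, 0, 0], [0.2, 0, 0, 0, 0], [0, 0, 0, 0, 0]],
  ],
)

```text
time_s: 15.95
ee_pos: [458.3, -238.0, 119.3]
ee_rot: [178.8, 0.6, 74.3]
force: [7.9, -12.0, 8.0]
gripper_width: 0.4
gripper_force: 8.2
```

```bash
python3 ks.py a3
```

```text
X -54.7 y -57.5 z 119.3
t 16.05 pos [ 458.2 -238.   119.3] rot [178.82   0.52  74.3 ] F [  8.3 -11.9   7.5] grip 0.3 8.2
units dx,dy,dz: [  2.63  -12.638   0.   ] yaw None
```

send_rows(
  steps=[
    [[-0.3, 0, 0, 0, 0], [-0.3, 0, 0, 0, 0], [0, 0, 0, 0, 0], [0, 0, 0, 0, 0]],
  ],
)

```text
time_s: 16.38
ee_pos: [443.4, -255.0, 114.2]
ee_rot: [-179.9, -0.1, 74.1]
force: [-0.5, -0.7, -0.0]
gripper_width: 0.5
gripper_force: 0.0
```

```bash
python3 ks.py a4;python3 k.py w13
```

```text
scene 40 7 s,t -36.1 -63.0 r 86.0 phi 0.82
scene 52 5 s,t -50.0 -59.4 r 74.0 phi 0.92
X -64.0 y -77.6 z 114.3
t 16.48 pos [ 443.9 -254.8  114.3] rot [-1.7988e+02 -5.0000e-02  7.4190e+01] F [ 1.   0.7 -0.4] grip 0.5 0.0
units dx,dy,dz: [  3.106 -12.413   0.   ] yaw None
knob 643 -47.1 -43.8 phi 0.741
plate top h 9.752718256179628
X -63.7 y -77.6 z 114.4
t 16.53 pos [ 444.1 -254.9  114.4] rot [-1.7991e+02 -4.0000e-02  7.4200e+01] F [-0.3  0.7  0.3] grip 0.8 0.0
units dx,dy,dz: [  3.11  -12.419   0.   ] yaw None
```

send_rows(
  steps=[
    [[0, -0.2, 0, 0, 0], [0.2, 0, 0, 0, 0], [0.2, 0.08, 0, 0, 0], [0.2, 0.08, -0.02, 0, 0], [0, 0, 0, 0, 0]],
  ],
)

```text
time_s: 16.95
ee_pos: [451.6, -231.2, 116.4]
ee_rot: [179.9, 0.0, 74.3]
force: [-0.7, -0.3, -1.1]
gripper_width: 0.3
gripper_force: 0.1
```

```bash
python3 k.py w14
```

```text
knob 646 -39.5 -31.2 phi 0.512
plate top h 9.878046865906255
X -63.8 y -53.0 z 116.0
t 17.0 pos [ 450.7 -231.2  116. ] rot [ 1.7996e+02 -2.0000e-02  7.4300e+01] F [-0.   1.  -0.1] grip 0.4 0.0
units dx,dy,dz: [  2.514 -12.411   0.   ] yaw None
```

send_rows(
  steps=[
    [[0.2, 0.08, -0.02, 0, 0], [0.2, 0.05, -0.02, 0, 0], [0.2, 0.02, 0, 0, 0], [0.1, 0, 0, 0, 0], [0, 0, 0, 0, 0]],
  ],
)

```text
time_s: 17.42
ee_pos: [463.2, -205.4, 117.1]
ee_rot: [-179.9, -0.0, 74.3]
force: [-0.5, 0.1, 0.6]
gripper_width: 0.5
gripper_force: 0.0
```

```bash
python3 k.py w15
```

```text
knob 656 -32.6 -2.6 phi 0.042
plate top h 9.860787244455771
X -58.9 y -25.2 z 117.0
t 17.47 pos [ 462.8 -205.8  117. ] rot [-1.7992e+02 -4.0000e-02  7.4260e+01] F [-0.5 -0.4  0.1] grip 0.6 0.0
units dx,dy,dz: [  1.813 -12.533   0.   ] yaw None
```

Nearly home; press onto the stop, then back off.

send_rows(
  steps=[
    [[0.06, 0, 0, 0, 0], [0.04, 0, 0, 0, 0], [0.03, 0, 0, 0, 0], [0, 0, 0, 0, 0]],
  ],
)

```text
time_s: 17.8
ee_pos: [463.7, -203.5, 117.2]
ee_rot: [-180.0, 0.2, 74.3]
force: [-1.7, -6.0, -0.2]
gripper_width: 0.3
gripper_force: 3.2
```

```bash
python3 k.py w16
```

```text
knob 638 -32.6 -1.0 phi 0.016
plate top h 9.824815493849888
X -58.8 y -22.8 z 117.2
t 17.85 pos [ 463.7 -203.5  117.2] rot [-179.95    0.2    74.25] F [-2.  -6.5 -0.4] grip 0.4 3.2
units dx,dy,dz: [  1.75  -12.538   0.   ] yaw None
```

Against the stop (6.5 N). Retreat: back off in −y, then up.

send_rows(
  steps=[
    [[-0.3, 0, 0, 0, 0], [-0.4, -0.2, 0, 0, 0], [0, -0.4, -0.6, 0, 0], [0, -0.2, -0.9, 0, 0], [0, 0, -0.9, 0, 0]],
  ],
)

```text
time_s: 18.27
ee_pos: [423.4, -219.4, 213.5]
ee_rot: [-179.7, -0.1, 74.1]
force: [0.4, -0.2, 0.2]
gripper_width: 0.5
gripper_force: 0.0
```

send_rows(
  steps=[
    [[0, 0, -0.9, 0, 0], [0, 0, 0, 0, 0], [0, 0, 0, 0, 0], [0, 0, 0, 0, 0]],
  ],
)

```text
time_s: 18.6
ee_pos: [425.6, -220.0, 248.8]
ee_rot: [-179.9, -0.0, 74.2]
force: [0.1, 0.0, -0.1]
gripper_width: 0.5
gripper_force: 0.0
```

```bash
python3 k.py w17; python3 ks.py a5
```

```text
knob 158 -32.3 0.2 phi -0.004
plate top h 9.857659127502917
X -91.3 y -48.8 z 248.1
t 18.65 pos [ 425.3 -219.8  248.1] rot [-1.7986e+02 -5.0000e-02  7.4190e+01] F [-0.5  1.2 -0.3] grip 0.3 0.0
units dx,dy,dz: [  2.389 -11.728   0.   ] yaw None
scene 52 3 s,t -28.2 6.8 r 67.0 phi -0.1
X -91.3 y -48.7 z 247.7
t 18.75 pos [ 425.4 -219.7  247.7] rot [-1.7981e+02 -6.0000e-02  7.4200e+01] F [ 0.4  0.6 -0.2] grip 0.5 0.0
units dx,dy,dz: [  2.389 -11.728   0.   ] yaw None
```

View pics/w17.png

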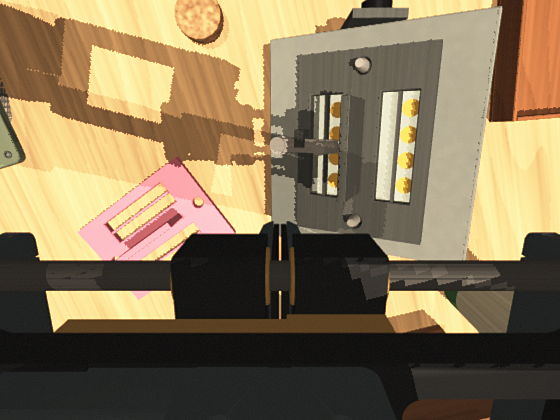

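The picture shows the louvre flush, with the two pins through its holes at (362,65) and (352,221). The latch arm runs from its pivot at (278,145) up the slope to about (340,145), closed under the keeper, and the gripper is clear.

```bash
python3 -c "
from h import *
print(env.job_done())"
```

```text
the job is handed in; nothing more can be done
None
```

The louvre is flush on both pins with the latch closed under its keeper (angle measured about 0 rad), the gripper is clear, no bystander was touched that I could see, and the job was handed in at about 19 s; no verdict came back.

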